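# Stow the hand reamer in its fork stand

## Robot

A 6-joint arm with a two-finger parallel gripper is mounted at the origin on a cart in front of the work surface, level with it; the furniture and walls round the work are solid. World frame = base frame: x ahead of the robot, y to its left, z up, the work surface at z = 0. Lengths are in m, angles in degrees, forces in N, time in s.
With the tool pointing down it reaches from about 0.275 to 0.825 m from the base axis. Payload 5.2 kg.
Tool frame: the origin (TCP) lies on the centre line of the jaws, within the pads' length; the fingertips stand 19 mm ahead of it and the grasp point (between the pads) is the TCP; z points along the fingers, y is the line along which they close (so a half turn about z gives the same grasp; the last joint's range is limited). The gripper opens to 93 mm and grips with 3 to 60 N. Pads are 15 mm wide; open, the fingers measure 128 mm over their backs; the gripper's body (75 mm by 188 mm) begins 65 mm behind the grasp point.
Start: joints at [55.474, 14.817, 87.949, -0, 77.235, -11.62], TCP at [0.214, 0.507, 0.238] pointing down, gripper open.
Joint ranges: [-179.93, 179.93], [-52.35, 119.4], [10.71, 147.94], [-69.91, 249.91], [12.55, 155.21], [-178.61, 178.61]. Speed limits (degrees/s): [147.25, 147.25, 180, 180, 180, 180].

## Interface

Orientations are given as [roll, pitch, yaw] about the fixed x, y, z axes, in that order (R = Rz(yaw) Ry(pitch) Rx(roll)).
In Python, from plant import bot gives the robot as it stands. The module is installed in compiled form; this text tells all that it offers.
- The arm moves only by the tool step_arm, never from a script. Its argument "rows" is text: rows parted by semicolons, each of 5 numbers parted by spaces: the shift along the tool's x, y, z in m, then the turn about the tool's z in rad, then the gripper's target within -1 to 1 (shut at 1, half-way at 0, fully open at -1). A call has 1 to 5 rows; each row shifts and turns the commanded pose from where the row before left it, along the tool's axes as they then stand; what a row does not reach is not made up. A row lasts 1/10 s, in which the tool goes at most 50 mm and 8.59 degrees, less where a joint would pass 70% of its speed; a pose out of reach is approached as far as the arm can. A call with a gripper value outside its range is refused whole. The fingers move at their own pace and stop on an object; the grip force is fixed at half the most. Time passes only in rows, so rows that do not move let the fingers close. It gives the time, the measured TCP pose, the force, the opening and the grip force at its end, in the units of the state.
- bot.get_state(): the state, without advancing time (a new reading comes with each control period).
- bot.grab_frame(name): name is "side" or "top" or "wrist"; returns a dict with "pixels" (384x512x3 uint8, red, green, blue), "z_map" (384x512 float32, m along the optical axis (not along the pixel's ray), 0 where there is no reading), "K" (3x3 intrinsics, pixels), "dist_coeffs" ([k1, k2, p1, p2, k3] as OpenCV has them; the pictures are not rectified), "xyz" and "attitude" of the camera in the world. Camera axes: x right, y down, z forward; pixel columns grow to the right and rows downward; lengths in m; the calibration is good to about 2 mm. A picture is of the moment at which its call begins.
- bot.close_job(): hands the job in; it is judged then, once.
The state is a dict: "clock": time; "joint_pos": joint angles; "dq": joint speeds; "joint_torque": joint torques, N m; "tcp_pos": TCP position; "ee_rot": TCP orientation; "ft_force": force on the tool from outside, world axes, zero at the start; "wrist_torque": the same for the moment, N m; "gripper_width": finger opening in m; "finger_force": force on a finger pad.
Only numpy, scipy, OpenCV 4.12 (cv2) and the standard library are available. Lean on these libraries where they do the work, as an engineer would, in place of code of your own. Each camera call takes 0.05 s, during which the arm holds its last target. There are 200 camera calls.

## Task

Stow the wooden-handled hand reamer in its metal stand: take it from the slanted wooden rest, bring its thick head in at a slant under the fork plate from the open front, lower the tip into the flared socket and let go, so that it leans there by itself. Then tip it upright into the fork so that it drops to the bottom of the socket (press it down if it sticks), and last slide the keeper bar fully shut across the fork's mouth. Do not drop it or lay it down on the way, and leave the jar, thread cone, red tin and beech block on the bench where they stand.

Things in the scene. Friction and masses are not known exactly. Their poses are not given: they have to be found in the camera images.
- reamer: Loose reamer, 165 mm, 0.12 kg. Origin: centre of its tip; z runs tip to handle. Steel head 16 mm thick up to z=40 (first 10 mm taper to 6 mm), shank 10 mm thick to z=100, square wooden handle 24 x 24 mm (faces square to x, y) z=100 to 165. Balances near z=60. Starts in the rest, its handle leaning 25 degrees from vertical towards the rest's -x. Grip the handle across y.
- rest: Fixed wooden rest, base 110 x 70 x 10 mm, origin under its middle. A steep trough, top about 95 mm up, holds the reamer's head and lower shank from the -x side and both flanks; it is open above, so the reamer can be lifted straight up. The reamer's tip starts 20 mm along +x and 18 mm up from the origin.
- stand: Fixed metal stand; origin on its underside below the vertical socket; front is its -x. Fork plate over the socket at z=96 to 104 mm, x=-9 to 47, y=-35 to 85, on a column behind. Stowed, the shank stands in the plate's notch and the handle spans z=106 to 171 mm.
- socket_floor (a point): Centre of the socket's floor, 6 mm above the stand's underside. The bore is 18 mm in diameter from here up to 40 mm above the underside; from there it flares to 40 mm at the mouth.
- socket_mouth (a point): Centre of the socket's flared mouth, 64 mm above the stand's underside. With the reamer leaning about 25 degrees to the stand's -x, its tip goes in to about 40 mm above the underside and the flare then carries it when let go; pushed upright, it drops to the floor.
- fork_notch (a point): Middle of the notch in the fork plate, 3 mm behind the socket's axis, 100 mm above the stand's underside. The notch is 14 mm wide, open to the stand's -x, its back end 7 mm behind this point. The shank fits it; the head and the handle do not, so the head cannot come down through it.
- keeper (a joint): Keeper bar, a flat steel bar that slides along the front edge of the fork plate: 0 = shut across the notch, 0.040 m = fully open (towards the stand's +y). Starts open between 0.030 and 0.040. Needs about 1.5 N and stays where it is left.
- keeper_post (a point): Top of the upright post on the keeper bar, to push it by: 10 mm in diameter (head 13 mm), 102 to 128 mm above the stand's underside. In the stand's frame it is at x = -14.5 mm, y = 36 mm plus the joint's value. Push towards the stand's -y to shut.
- jar_10: Bystander: loose screw jar with a white lid, 50 mm wide, 92 mm high; origin at its underside.
- thread_cone: Bystander: loose brown cone of thread, 54 mm wide, 85 mm high; origin at its underside.
- rivet_tin: Bystander: loose small red tin, 42 x 60 x 34 mm; origin at its underside.
- beech_block: Bystander: loose beech block, 26 x 70 x 22 mm; origin at its underside.

How it is judged:
By the outcome, as a careful person would: the job done as asked, in the order asked, and still so for the second after the job is handed in, with the robot touching nothing.
It also fails if it takes over 59 s, if anything falls off the work surface, if the arm or the gripper's body presses on something with over 40 N, if the wrist force passes 120 N, or if a joint passes its speed limit or range.

## Working session

There is one attempt and no reset: what is moved stays moved. The work goes in short steps, Python scripts to look and compute and a tool call to move; the robot and the scene stay as the last step left them, time stands still between calls to the robot, and variables do not carry over. Pictures are saved under pics/ and viewed, at most 10 in all, crops included, and the job is handed in when it is done.

Besides the shell and the picture viewer there is one more tool, called after "Request:" as name(argument=value, ...) on one line, values as JSON. step_arm: Moves the arm, as the interface text tells. Its arguments: {"type":"object","properties":{"rows":{"type":"string"}},"required":["rows"]}

```bash
mkdir -p pics; cat > h.py <<'E'
import numpy as np, cv2
from scipy.spatial.transform import Rotation as R
from plant import bot
def grab(n,save=None):
    f=bot.grab_frame(n)
    if save: cv2.imwrite('pics/'+save,f['pixels'][:,:,::-1])
    return f
def rot(a): return R.from_euler('xyz',a,degrees=True).as_matrix()
def cloud(f):
    h,w=f['z_map'].shape
    u,v=np.meshgrid(np.arange(w),np.arange(h))
    p=cv2.undistortPoints(np.stack([u,v],-1).reshape(-1,1,2).astype(np.float64),f['K'],f['dist_coeffs']).reshape(h,w,2)
    z=f['z_map'][...,None]
    c=np.concatenate([p*z,z],-1)
    return c@rot(f['attitude']).T+f['xyz']
E
python3 - <<'E'
from h import *
a=[]
for n in ('top','side'):
    f=grab(n); a.append(f['pixels']); print(n,f['xyz'],f['attitude'],f['K'].tolist()[0][0]); np.savez(n,**{k:np.array(v) for k,v in f.items()})
    cv2.imwrite(f'pics/{n}0.png',cv2.resize(f['pixels'][:,:,::-1],(800,600),interpolation=cv2.INTER_CUBIC))
print(bot.get_state())
E
```

```text
top [ 0.36998854 -0.01977408  1.38525639] [-171.43027308    1.45483924  -90.02481614] 434.8180702171725
side [0.51008689 0.80281067 0.57786578] [-120.62572089   -0.48135168 -176.27048301] 392.0873969394558
{'clock': 0.1, 'joint_pos': array([ 5.54728705e+01,  1.48524188e+01,  8.80041275e+01, -1.01425966e-03,
        7.72357481e+01, -1.16176600e+01]), 'dq': array([ 0.00923934, -0.10674252, -0.11090311, -0.00723411, -0.13170651,
        0.0462147 ]), 'joint_torque': array([ 3.20064217e-03, -4.38206720e+01, -2.84642297e+01,  7.21401279e-02,
        3.62068182e-02, -8.73606109e-05]), 'tcp_pos': array([0.21379973, 0.50623927, 0.23693062]), 'ee_rot': array([-1.79909397e+02, -1.76176391e-02,  1.57090742e+02]), 'ft_force': array([-0.81908618,  0.27069925, -0.99165979]), 'wrist_torque': array([ 0.02206216,  0.00089097, -0.03649954]), 'finger_force': 0.0, 'gripper_width': 0.09269182534846979}
```

View pics/top0.png

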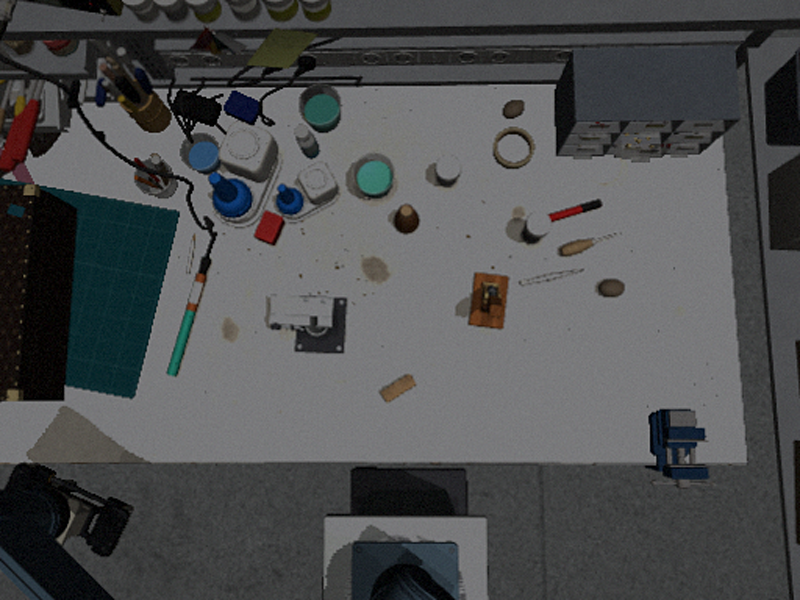

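View pics/side0.png

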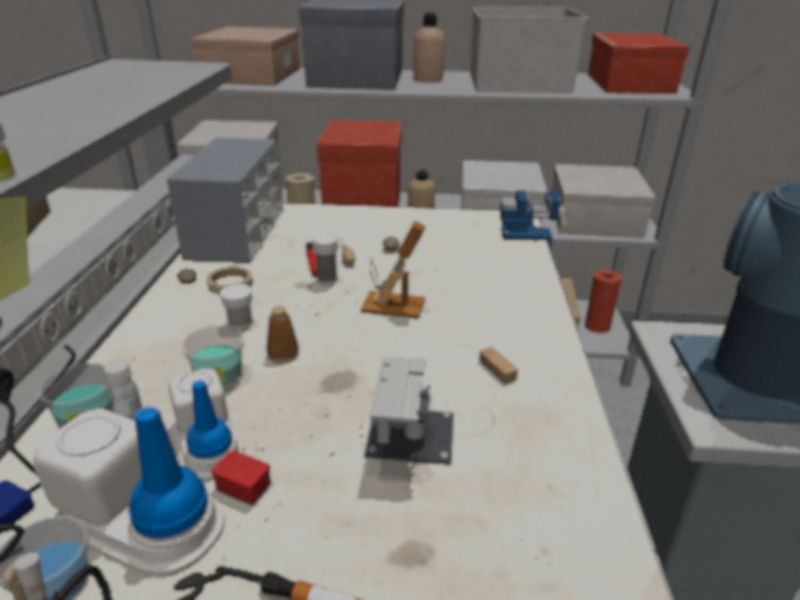

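The top view (800x600) shows the stand at (320,325) with its plate extending left to (268,310), and the rest with the reamer at (489,300). In the side view the handle tip is at (415,230), leaning toward the robot, so both fixtures have yaw near 0. Next I measure from the depth clouds.

```bash
cat > m.py <<'E'
from h import *
for n in ('top','side'):
    f=dict(np.load(n+'.npz')); c=cloud(f); im=f['pixels']
    if n=='top':
        c0,z0=c,f['z_map']
        b=c[240:285,140:250].reshape(-1,3)
        print('table z',np.median(c[250:290,180:240,2]))
        x=c[...,0];y=c[...,1];z=c[...,2]
        roi=np.zeros(z.shape,bool);roi[180:235,165:230]=1
        m=roi&(z>.085)&(z<.118)
        r=cv2.minAreaRect(c[m][:,:2].astype(np.float32)*1000);print('plate',r,m.sum(),np.median(z[m]))
        g=cv2.cvtColor(im,cv2.COLOR_RGB2GRAY)
        m=roi&(z<.03)&(g<75);m=cv2.morphologyEx(m.astype(np.uint8),cv2.MORPH_OPEN,np.ones((3,3)))>0
        r=cv2.minAreaRect(c[m][:,:2].astype(np.float32)*1000);print('base',r,m.sum(),np.median(z[m]))
    hsv=cv2.cvtColor(im,cv2.COLOR_RGB2HSV)
    x=c[...,0];y=c[...,1];z=c[...,2]
    roi=(f['z_map']>0)&(x>.25)&(x<.5)&(y>-.35)&(y<-.1)
    o=roi&(hsv[...,1]>110)&(hsv[...,0]<20)
    m=o&(z>-.005)&(z<.02)
    r=cv2.minAreaRect(c[m][:,:2].astype(np.float32)*1000);print(n,'rest base',r,m.sum(),np.median(z[m]))
    m=roi&(z>.115)
    if m.sum()>5:
        p=c[m]; print(n,'handle',m.sum(),p.mean(0),p.min(0),p.max(0))
        u,s,v=np.linalg.svd(p-p.mean(0),full_matrices=False);print(v[0],s)
    r0=cv2.boundingRect
E
python3 m.py
python3 - <<'E'
import cv2
t=cv2.imread('pics/top0.png');s=cv2.imread('pics/side0.png')
import numpy as np
o=np.vstack([np.hstack([cv2.resize(t[280:370,255:365],(400,300)),cv2.resize(t[260:340,440:540],(400,300))]),np.hstack([cv2.resize(s[340:480,350:470],(400,300)),cv2.resize(s[215:325,350:440],(400,300))])])
cv2.imwrite('pics/crop.png',o)
E
```

```text
table z 0.0012110624642099888
plate ((539.9564819335938, 197.20883178710938), (120.63683319091797, 65.73136138916016), 88.45157623291016) 754 0.10564680780277269
base ((527.1514282226562, 171.4609375), (97.88737487792969, 112.16741943359375), 87.19686126708984) 532 0.007546072142822657
top rest base ((0.0, 0.0), (0.0, 0.0), 0.0) 0 nan
side rest base ((0.0, 0.0), (0.0, 0.0), 0.0) 0 nan
  return _methods._mean(a, axis=axis, dtype=dtype,
  ret = ret.dtype.type(ret / rcount)
```

View pics/crop.png

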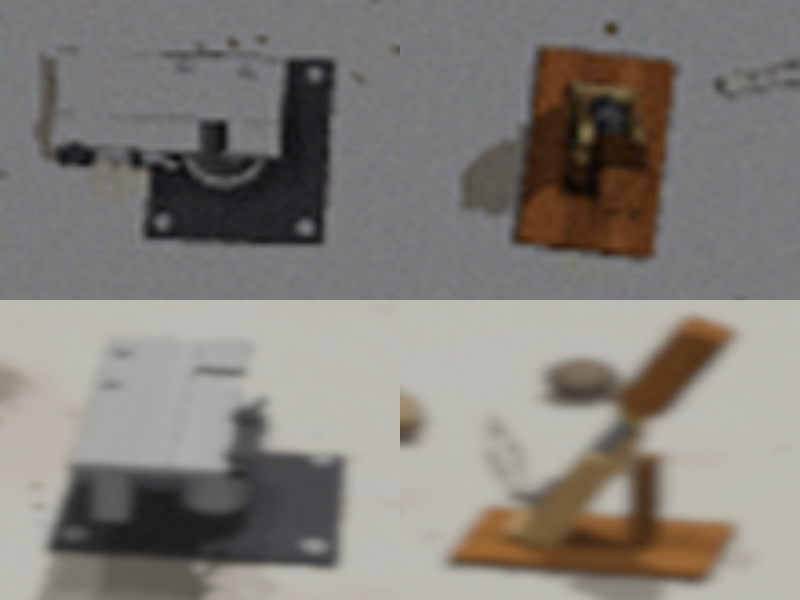

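The crops show the notch from above at (213,135), the keeper bar to its left, and the rest turned by a few degrees. My ROI for the rest was wrong, so I'm redoing it.

```bash
sed -i 's/(x>.25)&(x<.5)&(y>-.35)&(y<-.1)/(x>.42)\&(x<.68)\&(y>-.28)\&(y<-.08)/; s/hsv\[...,1\]>110/hsv[...,1]>100/' m.py
cat >> m.py <<'E'
    if n=='side':
        roi=(f['z_map']>0)&(x>.42)&(x<.66)&(y>.05)&(y<.3)
        m=roi&(z>.095)&(z<.110); r=cv2.minAreaRect(c[m][:,:2].astype(np.float32)*1000);print('side plate',r,m.sum())
        m=roi&(z>.113);print('post',m.sum(),c[m].mean(0),c[m].min(0),c[m].max(0))
    else:
        g=cv2.cvtColor(im,cv2.COLOR_RGB2GRAY)
        roi=(x>.42)&(x<.66)&(y>.05)&(y<.3)
        for r_ in range(205,216): print(r_,[f"{int(g[r_,k])}/{int(1000*z[r_,k])}" for k in range(166,216)])
        print(c[190,200],c[210,200])
E
python3 m.py 2>/dev/null
```

```text
table z 0.0012110624642099888
plate ((539.9564819335938, 197.20883178710938), (120.63683319091797, 65.73136138916016), 88.45157623291016) 754 0.10564680780277269
base ((527.1514282226562, 171.4609375), (97.88737487792969, 112.16741943359375), 87.19686126708984) 532 0.007546072142822657
top rest base ((584.8921508789062, -172.5846710205078), (68.48909759521484, 125.26480865478516), 82.4159927368164) 467 0.011277844406107684
top handle 122 [ 0.54400084 -0.16448953  0.15726449] [ 0.52415321 -0.1793691   0.11922293] [ 0.56864308 -0.15244587  0.1753216 ]
[-0.60142     0.03165528  0.79830566] [0.21721612 0.08019541 0.06667892]
205 ['123/6', '122/2', '126/2', '96/-2', '85/-1', '84/3', '113/109', '124/107', '119/108', '126/104', '128/105', '124/101', '122/105', '119/105', '120/105', '122/105', '125/104', '122/107', '120/107', '122/106', '123/105', '120/106', '122/102', '125/103', '120/102', '122/107', '122/104', '120/106', '126/105', '121/106', '121/106', '128/107', '78/53', '48/45', '42/45', '29/44', '19/30', '94/107', '124/106', '126/106', '120/106', '125/108', '123/105', '119/100', '122/1
[... 4619 characters left out ...]
5', '32/5', '33/6', '38/6', '36/11', '31/8', '37/12']
[0.56960361 0.1741454  0.1032316 ] [0.51531    0.18116854 0.04925954]
side rest base ((575.7417602539062, -166.82847595214844), (64.58063507080078, 104.27013397216797), 82.70835876464844) 408 0.009275748219091884
side handle 201 [ 0.5427323  -0.15854302  0.14493672] [ 0.5217089  -0.17657387  0.11559202] [ 0.56661991 -0.15076982  0.17063256]
[ 0.46362609  0.04490961 -0.88489207] [0.25774917 0.09733653 0.0625062 ]
side plate ((537.8191528320312, 196.82205200195312), (123.18595886230469, 65.62651062011719), 87.27305603027344) 1217
post 59 [0.51124941 0.24098802 0.12329316] [0.50482116 0.23247372 0.11311932] [0.51760607 0.24507846 0.12895302]
```

Request:
step_arm(rows="0 0 0 -0.122 -1; 0 0 0 -0.122 -1; 0 0 0 -0.122 -1; -0.0268 -0.0326 0 0 -1; -0.0268 -0.0326 0 0 -1")

```text
clock: 0.6
tcp_pos: [0.2651, 0.4392, 0.237]
ee_rot: [-180.0, -0.0, 178.2]
ft_force: [1.8, 0.3, -0.6]
gripper_width: 0.0932
finger_force: 0.0
```

Request:
step_arm(rows="-0.0268 -0.0326 0 0 -1; -0.0268 -0.0326 0 0 -1; -0.0268 -0.0326 0 0 -1; -0.0268 -0.0326 0 0 -1; -0.0268 -0.0326 0 0 -1")

```text
clock: 1.1
tcp_pos: [0.3943, 0.2707, 0.2374]
ee_rot: [-180.0, -0.0, 178.1]
ft_force: [1.2, 0.1, 0.4]
gripper_width: 0.0933
finger_force: 0.0
```

Request:
step_arm(rows="-0.0268 -0.0326 -0.01 0 -1; -0.0268 -0.0326 -0.01 0 -1; -0.0268 -0.0326 -0.01 0 -1; 0 0 0 0 -1; 0 0 0 0 -1")

```text
clock: 1.6
tcp_pos: [0.4711, 0.171, 0.2672]
ee_rot: [180.0, -0.1, 177.9]
ft_force: [0.0, -1.3, 0.2]
gripper_width: 0.0928
finger_force: 0.0
```

```bash
cat >> h.py <<'E'
def plan(target,yaw=None):
    "shift in present tool axes (m) to world target, and turn (rad) about tool z to world yaw"
    s=bot.get_state(); d=rot(s['ee_rot']).T@(np.array(target)-s['tcp_pos'])
    t=None if yaw is None else -np.radians((yaw-s['ee_rot'][2]+180)%360-180)
    print('tcp',s['tcp_pos'].round(4),s['ee_rot'].round(2),'t',round(s['clock'],2),'F',s['ft_force'].round(1),'w',round(s['gripper_width'],4),'->',d.round(4),t)
E
python3 - <<'E'
from h import *
f=grab('wrist','w0.png'); np.savez('wrist0',**{k:np.array(v) for k,v in f.items()}); print(f['xyz'],f['attitude'])
plan([.542,-.164,.25],172.5)
E
```

```text
[0.40453835 0.17296398 0.41398485] [ 1.66321092e+02 -5.74204701e-02  8.79100089e+01]
tcp [0.4703 0.1718 0.267 ] [ 1.7998e+02 -9.0000e-02  1.7801e+02] t 1.65 F [0.7 0.4 0.3] w 0.0931 -> [-0.0833 -0.3331  0.0168] 0.09615159970623294
```

View pics/w0.png

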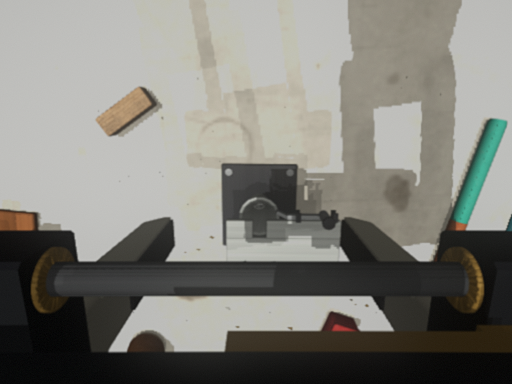

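Wrist view: the stand is at (260,205), with the socket mouth arc at (259,205), the notch at (259,229) and the keeper post at (330,220). I'll measure these with ray/plane casting.

```bash
cat > m2.py <<'E'
from h import *
f=dict(np.load('wrist0.npz')); c=cloud(f); im=f['pixels'];g=cv2.cvtColor(im,cv2.COLOR_RGB2GRAY)
x,y,z=c[...,0],c[...,1],c[...,2]
roi=np.zeros(z.shape,bool);roi[160:262,215:345]=1
print('table',np.median(z[100:150,230:300]))
# plate rows: notch edges by depth
for v in range(220,240,3):
    u=np.arange(225,343); zz=z[v,u]; on=(zz>.09)&(zz<.115)
    e=np.flatnonzero(np.diff(on.astype(int)))
    print(v,[(int(u[k]),*(1000*c[v,u[k] if on[k] else u[k]+1,:2]).round(1)) for k in e])
m=roi&(z>.117)&(z<.14);print('post',m.sum(),c[m].mean(0).round(4),c[m].min(0).round(4),c[m].max(0).round(4))
m=roi&(z>.09)&(z<.115);r=cv2.minAreaRect(c[m][:,:2].astype(np.float32)*1000);print('plate+keeper',r)
m=roi&(z>.0)&(z<.02)&(g<80);m=cv2.morphologyEx(m.astype(np.uint8),cv2.MORPH_OPEN,np.ones((3,3)))>0
r=cv2.minAreaRect(c[m][:,:2].astype(np.float32)*1000);print('base',r,cv2.boxPoints(r).round(1).tolist())
m=roi&(z>.059)&(z<.07)&(y<.21);p=c[m]
print('mouth pts',m.sum(),p.min(0),p.max(0))
def circ(p):
    A=np.c_[2*p[:,:2],np.ones(len(p))];s=np.linalg.lstsq(A,(p[:,:2]**2).sum(1),rcond=None)[0];return s[:2],np.sqrt(s[2]+s[:2]@s[:2])
for _ in range(4):
    o,r=circ(p);d=abs(np.hypot(*(p[:,:2]-o).T)-r);p=p[d<.004]
print('circle',o,r,len(p))
E
python3 m2.py; python3 -c "
import cv2;i=cv2.imread('pics/w0.png');cv2.imwrite('pics/w0c.png',cv2.resize(i[155:265,210:350],(760,597),interpolation=cv2.INTER_CUBIC))"
```

```text
table -0.0005775341794246047
220 [(225, np.float64(512.1), np.float64(137.1)), (251, np.float64(513.4), np.float64(163.1)), (265, np.float64(514.8), np.float64(178.8)), (320, np.float64(512.8), np.float64(233.2)), (333, np.float64(514.8), np.float64(248.5)), (340, np.float64(517.7), np.float64(256.6))]
223 [(251, np.float64(515.8), np.float64(163.0)), (265, np.float64(516.3), np.float64(178.6)), (320, np.float64(518.5), np.float64(234.6)), (334, np.float64(519.0), np.float64(250.1)), (341, np.float64(519.1), np.float64(256.3))]
226 [(225, np.float64(518.3), np.float64(136.9)), (251, np.float64(518.9), np.float64(162.9)), (265, np.float64(519.7), np.float64(178.5)), (321, np.float64(521.5), np.float64(235.5)), (335, np.float64(522.5), np.float64(251.3)), (340, np.float64(522.9), np.float64(255.7))]
229 [(225, np.float64(521.5), np.float64(136.7)), (251, np.float64(522.6), np.float64(162.7)), (265, np.float64(523.3), np.float64(178.4)), (324, np.float64(525.2), np.float64(238.8)), (331, np.float64(525.3), np.float64(247.0)), (340, np.float64(526.4), np.float64(255.9))]
232 [(225, np.fl
[... 322 characters left out ...]
t64(532.4), np.float64(255.6))]
238 [(225, np.float64(531.0), np.float64(136.3)), (339, np.float64(536.0), np.float64(254.8))]
post 154 [0.51   0.2373 0.1268] [0.5042 0.2312 0.117 ] [0.517  0.2442 0.1292]
plate+keeper ((532.2409057617188, 195.67144775390625), (120.72376251220703, 56.3906135559082), 88.05464172363281)
base ((507.133056640625, 172.55453491210938), (97.72600555419922, 74.3930892944336), 88.03968048095703) [[468.29998779296875, 125.0], [542.5999755859375, 122.4000015258789], [546.0, 220.10000610351562], [471.6000061035156, 222.6999969482422]]
mouth pts 300 [0.49971256 0.14797168 0.05901485] [0.54567259 0.19350756 0.06527776]
circle [0.52175209 0.17046751] 0.02064388212743544 300
```

View pics/w0c.png

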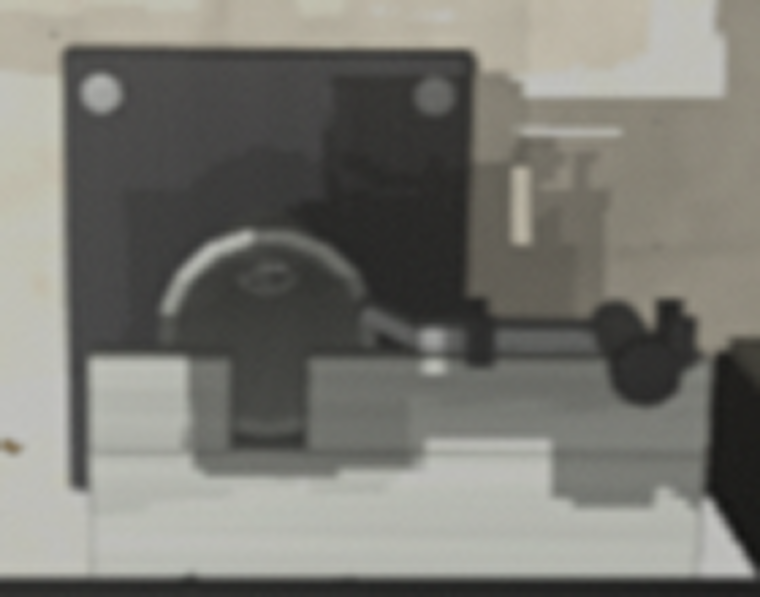

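Request:
step_arm(rows="-0.0083 -0.0333 0 0.0192 -1; -0.0083 -0.0333 0 0.0192 -1; -0.0083 -0.0333 0 0.0192 -1; -0.0083 -0.0333 0 0.0192 -1; -0.0083 -0.0333 0 0.0192 -1")

```text
clock: 2.15
tcp_pos: [0.4995, 0.0034, 0.2672]
ee_rot: [180.0, -0.1, 172.7]
ft_force: [1.2, -0.1, 0.2]
gripper_width: 0.0926
finger_force: 0.0
```

Request:
step_arm(rows="0.008 -0.0333 0 0 -1; 0.008 -0.0333 0 0 -1; 0.008 -0.0333 0 0 -1; 0 0 0 0 -1; 0 0 0 0 -1")

```text
clock: 2.65
tcp_pos: [0.4632, -0.092, 0.2673]
ee_rot: [179.9, -0.0, 172.6]
ft_force: [-0.6, 1.1, -0.4]
gripper_width: 0.0929
finger_force: 0.0
```

```bash
python3 - <<'E'
from h import *
f=grab('wrist'); cv2.imwrite('pics/w1.png',f['pixels'][:,:,::-1]); np.savez('wrist1',**{k:np.array(v) for k,v in f.items()}); print(f['xyz'],f['attitude'])
plan([.542,-.164,.25],172.5)
E
```

```text
[ 0.39705142 -0.08414737  0.41407952] [ 1.66300815e+02 -1.02267475e-01  8.25483234e+01]
tcp [ 0.4634 -0.0916  0.2674] [ 1.7994e+02 -3.0000e-02  1.7262e+02] t 2.7 F [ 0.  -0.1 -0.5] w 0.0931 -> [-0.0872 -0.0617  0.0173] 0.0020548245035242572
```

View pics/w1.png

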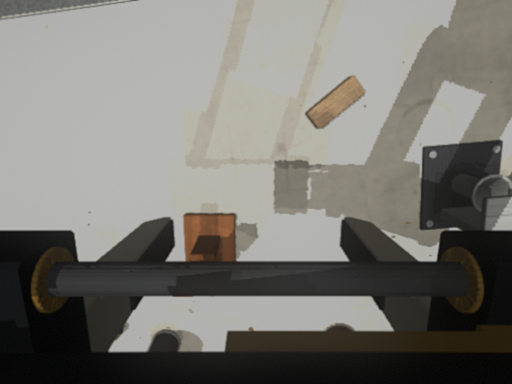

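Wrist view 1: the front of the rest base is at (184–236, 213), and the dark handle end is at about (207,247), partly hidden by the gripper bar. I'm refining the rest's front edge and yaw, plus the handle.

```bash
cat > m3.py <<'E'
from h import *
f=dict(np.load('wrist1.npz')); c=cloud(f); im=f['pixels'];hsv=cv2.cvtColor(im,cv2.COLOR_RGB2HSV)
x,y,z=c[...,0],c[...,1],c[...,2]
roi=np.zeros(z.shape,bool);roi[205:262,175:245]=1
m=roi&(hsv[...,1]>90)&(z<.02)
r=cv2.minAreaRect(c[m][:,:2].astype(np.float32)*1000);print('base',m.sum(),r,cv2.boxPoints(r).round(1).tolist())
m=roi&(z>.1);p=c[m];print('handle',m.sum(),p.min(0),p.max(0))
for lo in np.arange(.11,.18,.01):
    q=p[(p[:,2]>lo)&(p[:,2]<lo+.01)]
    if len(q)>4: print(round(lo,2),len(q),q.mean(0).round(4),q[:,1].min().round(4),q[:,1].max().round(4))
# handle in top/side by depth
for n in('top','side'):
    f=dict(np.load(n+'.npz')); c=cloud(f);x,y,z=c[...,0],c[...,1],c[...,2]
    m=(f['z_map']>0)&(x>.5)&(x<.62)&(y>-.22)&(y<-.12)&(z>.1);p=c[m]
    yaw=np.radians(-7.5);l=(p[:,:2]-[.58,-.169])@np.array([[np.cos(yaw),-np.sin(yaw)],[np.sin(yaw),np.cos(yaw)]])
    for lo in np.arange(.1,.18,.01):
        k=(p[:,2]>lo)&(p[:,2]<lo+.01)
        if k.sum()>4: print(n,round(lo,2),k.sum(),'local x',l[k,0].min().round(4),l[k,0].max().round(4),'y',l[k,1].min().round(4),l[k,1].max().round(4))
E
python3 m3.py
```

```text
base 1770 ((554.64892578125, -169.8906707763672), (67.84741973876953, 69.28667449951172), 81.70033264160156) [[515.5, -198.5], [584.0, -208.5], [593.7999877929688, -141.3000030517578], [525.2999877929688, -131.3000030517578]]
handle 10 [ 0.39705142 -0.08414737  0.41407952] [ 0.39705142 -0.08414737  0.41407952]
top 0.11 5 local x -0.0278 -0.0105 y -0.0083 0.0103
top 0.12 10 local x -0.0344 -0.0119 y -0.011 0.0106
top 0.13 9 local x -0.0244 -0.0164 y -0.0133 0.0098
top 0.14 10 local x -0.0318 -0.02 y -0.0093 0.0102
top 0.15 11 local x -0.0392 -0.0258 y -0.0116 0.0102
top 0.16 52 local x -0.0563 -0.0293 y -0.0132 0.0102
top 0.17 26 local x -0.0531 -0.0341 y -0.0107 0.0091
side 0.1 16 local x -0.0339 -0.0131 y -0.0025 0.0088
side 0.11 30 local x -0.0387 -0.0139 y 0.0025 0.0103
side 0.12 31 local x -0.0442 -0.0167 y 0.001 0.0114
side 0.13 32 local x -0.0494 -0.0226 y 0.0047 0.0117
side 0.14 37 local x -0.052 -0.0248 y -0.0085 0.0137
side 0.15 32 local x -0.0573 -0.03 y 0.0034 0.0121
side 0.16 49 local x -0.0586 -0.0356 y -0.0133 0.0108
```

Request:
step_arm(rows="-0.0286 -0.0209 0.006 0.01 -1; -0.0286 -0.0209 0.006 0 -1; -0.0286 -0.0209 0.005 0 -1; 0 0 0.02 0 -1; 0 0 0.02 0 -1")

```text
clock: 3.2
tcp_pos: [0.5415, -0.1656, 0.2097]
ee_rot: [180.0, 0.0, 172.1]
ft_force: [-0.2, 0.2, -0.3]
gripper_width: 0.0928
finger_force: 0.0
```

Request:
step_arm(rows="0 0 0.02 0 -1; 0 0 0.02 0 -1; 0 0 0.015 0 -1; 0 0 0.01 0 -1; 0 0 0 0 -1")

```text
clock: 3.7
tcp_pos: [0.5396, -0.165, 0.1441]
ee_rot: [179.9, -0.2, 172.1]
ft_force: [0.6, 0.0, 0.0]
gripper_width: 0.0932
finger_force: 0.0
```

```bash
python3 - <<'E'
from h import *
f=grab('side'); plan([.5405,-.1648,.145],172)
cv2.imwrite('pics/s1.png',cv2.resize(f['pixels'][130:210,200:310][:,:,::-1],(770,560),interpolation=cv2.INTER_CUBIC))
E
```

```text
tcp [ 0.5402 -0.1656  0.1453] [ 1.7997e+02 -6.0000e-02  1.7208e+02] t 3.75 F [0.2 0.1 0.1] w 0.0933 -> [-0.0002  0.0009  0.0003] 0.001467715348158637
```

View pics/s1.png

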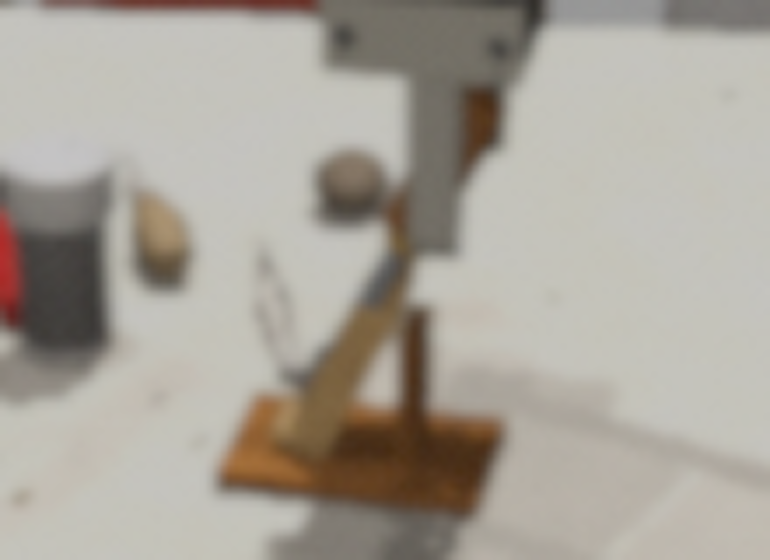

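The fingers straddle the handle, centred near (435,165) in the crop. I'm closing the gripper.

Request:
step_arm(rows="0 0 0 0 1; 0 0 0 0 1; 0 0 0 0 1; 0 0 0 0 1; 0 0 0 0 1")

```text
clock: 4.25
tcp_pos: [0.5401, -0.1671, 0.146]
ee_rot: [-180.0, 0.0, 172.0]
ft_force: [0.1, 0.2, 0.1]
gripper_width: 0.0574
finger_force: 0.0
```

Request:
step_arm(rows="0 0 0 0 1; 0 0 0 0 1; 0 0 0 0 1; 0 0 -0.005 0 1; 0 0 -0.01 0 1")

```text
clock: 4.75
tcp_pos: [0.5393, -0.1666, 0.1603]
ee_rot: [180.0, -0.1, 172.0]
ft_force: [-0.1, 0.6, -1.6]
gripper_width: 0.0239
finger_force: 30.0
```

Request:
step_arm(rows="0 0 0 0 1; 0 0 -0.01 0 1; 0 0 -0.02 0 1; 0 0 -0.02 0 1; 0 0 -0.02 0 1")

```text
clock: 5.25
tcp_pos: [0.5398, -0.1669, 0.2318]
ee_rot: [180.0, -0.0, 172.0]
ft_force: [-0.2, -1.1, -1.9]
gripper_width: 0.0237
finger_force: 30.0
```

Request:
step_arm(rows="0 0 -0.02 0 1; 0 0 -0.02 0 1; 0 0 -0.02 0 1; 0 0 0 0 1; 0 0 0 0 1")

```text
clock: 5.75
tcp_pos: [0.5399, -0.1669, 0.2907]
ee_rot: [-180.0, 0.0, 172.0]
ft_force: [-0.3, 0.1, -1.3]
gripper_width: 0.0243
finger_force: 30.0
```

```bash
cat > m4.py <<'E'
from h import *
import sys
from h import plan
s=bot.get_state();t=s['tcp_pos'];yw=s['ee_rot'][2]-180
plan(t)
a=np.radians(yw);B=np.array([[np.cos(a),np.sin(a),0],[-np.sin(a),np.cos(a),0],[0,0,1]])
for n in('side',):
    f=grab(n);c=cloud(f); l=(c-t)@B.T   # local axes of reamer's lean plane about tcp
    m=(f['z_map']>0)&(abs(l[...,1])<.03)&(l[...,2]<-.02)&(l[...,2]>-.17)&(abs(l[...,0]-.03)<.08)
    p=l[m]
    for lo in np.arange(-.16,-.02,.01):
        q=p[(p[:,2]>lo)&(p[:,2]<lo+.01)]
        if len(q)>2: print(round(lo+.005,3),len(q),'x',(1000*np.array([q[:,0].min(),np.median(q[:,0]),q[:,0].max()])).round(1),'y',(1000*np.median(q[:,1])).round(1))
    i=f['pixels'][:,:,::-1]
    vs,us=np.nonzero(m); v0,u0=int(vs.mean()),int(us.mean())
    cv2.imwrite('pics/'+sys.argv[1],cv2.resize(i[max(v0-60,0):v0+60,max(0,u0-80):u0+80],(800,600),interpolation=cv2.INTER_CUBIC)); print(u0-80,v0-60)
E
python3 m4.py s2.png
```

```text
tcp [ 0.5399 -0.1669  0.2907] [-1.7999e+02  3.0000e-02  1.7199e+02] t 5.75 F [-0.3  0.1 -1.3] w 0.0243 -> [0. 0. 0.] None
-0.135 4 x [54.7 60.  63.3] y 2.4
-0.125 17 x [47.  55.9 63.5] y 6.4
-0.115 24 x [44.  53.7 63.2] y 6.0
-0.105 28 x [39.7 47.6 58.2] y 5.8
-0.095 15 x [38.  43.1 54.8] y 3.9
-0.085 14 x [33.7 38.2 44.1] y 3.2
-0.075 15 x [27.8 33.4 38.7] y 4.0
-0.065 16 x [22.9 29.  33.4] y 3.0
-0.055 14 x [15.3 22.4 28.5] y 3.5
-0.045 20 x [ 5.8 16.7 24.8] y 8.6
-0.035 42 x [ 0.8 13.3 26.7] y 11.6
-0.025 35 x [-3.3 10.8 22. ] y 11.5
173 63
```

View pics/s2.png

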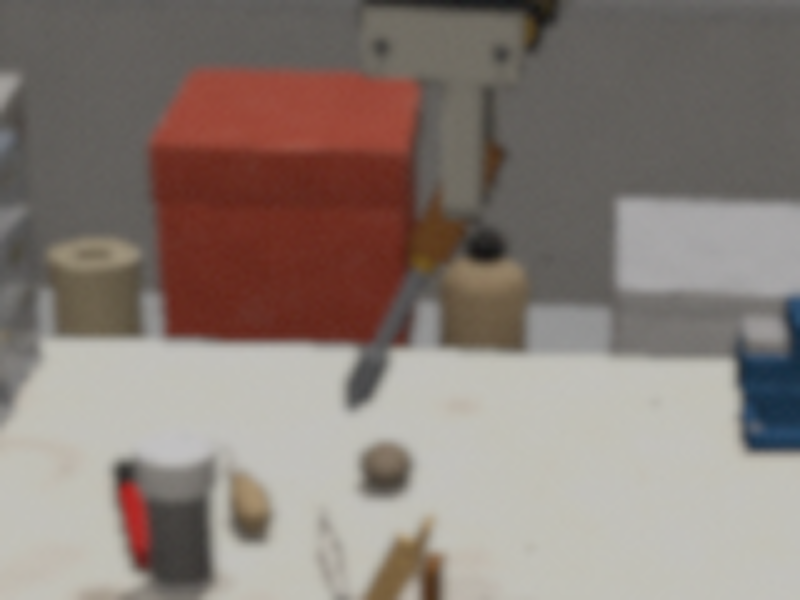

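Lifted cleanly: the reamer leans about 27° with its tip at (352,400) in the crop, roughly 64 mm ahead of and 130–136 mm below the TCP. I'm moving to the front of the stand.

Request:
step_arm(rows="0 0 0 -0.106 1; 0.0129 0.0337 0 0 1; 0.0129 0.0337 0 0 1; 0.0129 0.0337 0 0 1; 0.0129 0.0337 0 0 1")

```text
clock: 6.3
tcp_pos: [0.4916, -0.0292, 0.289]
ee_rot: [180.0, -0.2, 178.0]
ft_force: [0.5, 0.6, -1.2]
gripper_width: 0.024
finger_force: 30.0
```

Request:
step_arm(rows="0.0129 0.0337 0 0 1; 0.0129 0.0337 0 0 1; 0.0129 0.0337 0 0 1; 0.0129 0.0337 0 0 1; 0.0129 0.0337 0 0 1")

```text
clock: 6.8
tcp_pos: [0.4328, 0.1413, 0.2893]
ee_rot: [-180.0, -0.1, 178.0]
ft_force: [0.1, -0.3, -0.8]
gripper_width: 0.0238
finger_force: 30.0
```

Request:
step_arm(rows="0.0129 0.0337 0 0 1; 0 0 0.02 0 1; 0 0 0.02 0 1; 0 0 0 0 1; 0 0 0 0 1")

```text
clock: 7.3
tcp_pos: [0.4219, 0.1741, 0.25]
ee_rot: [-180.0, -0.1, 178.1]
ft_force: [0.5, 0.6, -1.7]
gripper_width: 0.0237
finger_force: 30.0
```

```bash
python3 m4.py s3.png; python3 -c "
from h import *
plan([.4585,.1734,.18],178.05)"
```

```text
tcp [0.4219 0.1741 0.25  ] [-1.7997e+02 -1.4000e-01  1.7806e+02] t 7.3 F [ 0.5  0.6 -1.7] w 0.0237 -> [0. 0. 0.] None
-0.155 16 x [ 82.2  98.8 109.9] y -5.8
-0.145 148 x [ 82.3  99.9 109.9] y 7.3
-0.135 3 x [60.1 62.2 64.2] y 0.6
-0.125 29 x [47.1 58.6 64.7] y 6.0
-0.115 41 x [43.6 56.8 64.8] y 6.5
-0.105 48 x [40.2 50.1 59.5] y 5.6
-0.095 36 x [37.4 46.6 54.2] y 3.2
-0.085 26 x [34.1 40.1 45.4] y 3.9
-0.075 29 x [27.6 35.1 42.1] y 3.5
-0.065 24 x [24.5 31.  35.4] y 3.9
-0.055 28 x [16.3 26.8 32.4] y 3.6
-0.045 37 x [ 8.2 20.3 27.8] y 6.9
-0.035 74 x [ 1.8 17.8 28.6] y 11.4
-0.025 80 x [-0.9 15.1 25.5] y 11.5
213 157
tcp [0.4225 0.1741 0.2508] [-1.8000e+02 -3.0000e-02  1.7804e+02] t 7.35 F [ 0.4 -0.6 -1.7] w 0.0239 -> [-0.036   0.0006  0.0707] -0.00013637045960519534
```

View pics/s3.png

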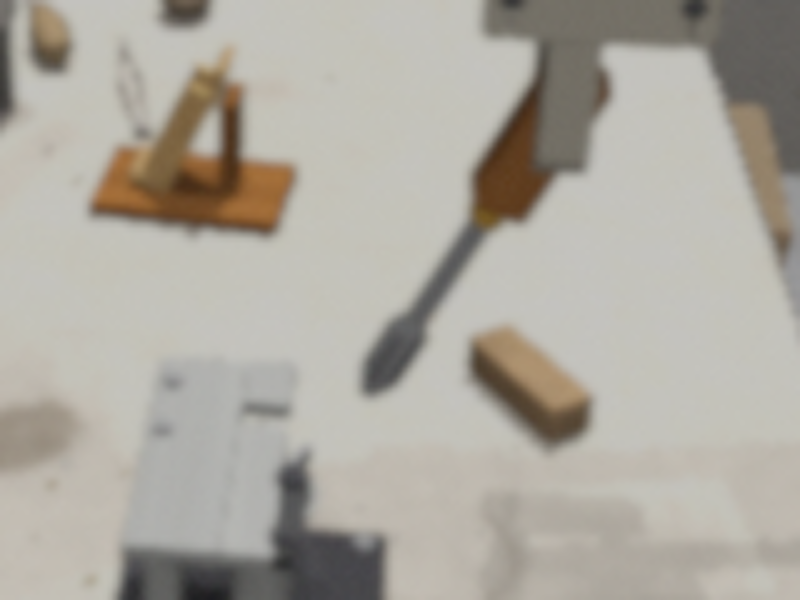

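The tip is about 63 mm ahead of and 133 mm below the TCP, at a 26° lean, in front of the stand (tip at (375,385) in the crop). I'm sliding it in along its own axis.

Request:
step_arm(rows="-0.0048 0.0001 0.01 0 1; -0.0048 0.0001 0.01 0 1; -0.0048 0.0001 0.01 0 1; -0.0048 0.0001 0.01 0 1; 0 0 0 0 1")

```text
clock: 7.85
tcp_pos: [0.4414, 0.1736, 0.2087]
ee_rot: [-180.0, -0.2, 178.0]
ft_force: [0.0, -0.3, -1.3]
gripper_width: 0.024
finger_force: 30.0
```

Request:
step_arm(rows="-0.0039 0.0001 0.008 0 1; -0.0039 0.0001 0.008 0 1; -0.0039 0.0001 0.008 0 1; 0 0 0 0 1; 0 0 0 0 1")

```text
clock: 8.35
tcp_pos: [0.454, 0.1738, 0.1867]
ee_rot: [-180.0, 0.1, 178.1]
ft_force: [2.5, -0.0, -1.6]
gripper_width: 0.024
finger_force: 30.0
```

Request:
step_arm(rows="-0.0015 0 0.003 0 1; 0 0 0 0 1; -0.0015 0 0.003 0 1; 0 0 0 0 1; 0 0 0 0 1")

```text
clock: 8.85
tcp_pos: [0.4568, 0.1738, 0.1808]
ee_rot: [180.0, 0.1, 178.1]
ft_force: [3.4, 0.5, -1.0]
gripper_width: 0.024
finger_force: 30.0
```

Request:
step_arm(rows="-0.0025 0 0 0 1; 0 0 0 0 1; 0 0 0.003 0 1; 0 0 0 0 1; 0 0 0 0 1")

```text
clock: 9.35
tcp_pos: [0.4589, 0.1736, 0.1775]
ee_rot: [-180.0, -0.0, 178.1]
ft_force: [0.5, -0.1, -1.0]
gripper_width: 0.0238
finger_force: 30.0
```

Request:
step_arm(rows="-0.001 0 0.003 0 1; 0 0 0 0 1; 0 0 0.002 0 1; 0 0 0 0 1; 0 0 0 0 1")

```text
clock: 9.85
tcp_pos: [0.4605, 0.1736, 0.1728]
ee_rot: [180.0, 0.1, 178.1]
ft_force: [3.7, 1.0, -1.4]
gripper_width: 0.0236
finger_force: 30.0
```

Request:
step_arm(rows="-0.002 0 0 0 1; 0 0 0 0 1; -0.0005 0 0.002 0 1; 0 0 0 0 1; 0 0 0 0 1")

```text
clock: 10.35
tcp_pos: [0.4623, 0.1735, 0.1704]
ee_rot: [-180.0, -0.0, 178.1]
ft_force: [2.6, 0.4, -2.8]
gripper_width: 0.024
finger_force: 30.0
```

```bash
python3 m4.py s4.png
```

```text
tcp [0.4623 0.1735 0.1704] [-1.8000e+02 -2.0000e-02  1.7806e+02] t 10.35 F [ 2.6  0.4 -2.8] w 0.024 -> [0. 0. 0.] None
-0.155 72 x [ 48.1  68.9 107.1] y 12.3
-0.145 70 x [ 48.3  67.8 107.2] y 12.6
-0.135 32 x [ 48.7  98.5 107.1] y 23.6
-0.125 17 x [ 50.6  96.6 106.9] y 23.8
-0.115 3 x [41.1 42.8 43.5] y 7.3
-0.105 17 x [37.5 40.  53.1] y 3.1
-0.095 5 x [39.9 41.7 41.9] y 3.2
-0.085 17 x [34.3 38.4 42.6] y 4.5
-0.075 36 x [28.8 38.8 69.7] y 2.4
-0.065 508 x [ 25.2  78.8 107.2] y 3.0
-0.055 25 x [16.  27.4 33.3] y 3.6
-0.045 24 x [ 8.5 20.1 28. ] y 7.2
-0.035 59 x [ 3.4 16.9 28.7] y 11.6
-0.025 62 x [-0.2 15.4 26.8] y 11.5
189 200
```

Request:
step_arm(rows="-0.0005 0 0.002 0 1; 0 0 0 0 1; 0 0 0 0 1; 0 0 0 0 1; 0 0 0 0 1")

```text
clock: 10.9
tcp_pos: [0.4629, 0.1735, 0.1686]
ee_rot: [-180.0, 0.0, 178.1]
ft_force: [2.7, -0.4, -1.9]
gripper_width: 0.0238
finger_force: 30.0
```

Request:
step_arm(rows="-0.0005 0 0.002 0 1; 0 0 0 0 1; 0 0 0 0 1; 0 0 0 0 1; 0 0 0 0 1")

```text
clock: 11.4
tcp_pos: [0.4636, 0.1735, 0.1667]
ee_rot: [180.0, 0.0, 178.1]
ft_force: [2.6, -0.5, -0.7]
gripper_width: 0.0239
finger_force: 30.0
```

Request:
step_arm(rows="0 0 0.002 0 1; 0 0 0 0 1; 0 0 0 0 1; 0 0 0.002 0 1; 0 0 0 0 1")

```text
clock: 11.9
tcp_pos: [0.4635, 0.1735, 0.1627]
ee_rot: [180.0, 0.0, 178.1]
ft_force: [3.2, -0.1, 1.2]
gripper_width: 0.0238
finger_force: 30.0
```

```bash
python3 m4.py s5.png; python3 -c "
from h import *
print(bot.get_state()['wrist_torque'])"
```

```text
tcp [0.4635 0.1735 0.1627] [1.7999e+02 2.0000e-02 1.7806e+02] t 11.9 F [ 3.2 -0.1  1.2] w 0.0238 -> [0. 0. 0.] None
-0.155 669 x [-31.1  43.2 109.9] y 9.8
-0.145 72 x [ 46.9  67.5 105.9] y 11.9
-0.135 67 x [ 47.2  67.8 105.8] y 12.5
-0.125 34 x [ 47.5  97.5 105.8] y 23.9
-0.115 7 x [ 51.3  93.2 103.3] y 24.2
-0.105 8 x [36.6 40.5 42.2] y 1.8
-0.095 13 x [36.3 38.6 52. ] y 0.9
-0.085 8 x [36.7 38.8 40.8] y 4.2
-0.075 17 x [31.2 36.9 40.9] y 4.4
-0.065 92 x [ 23.8  57.3 106.1] y 2.6
-0.055 447 x [ 20.2  78.4 105.5] y 2.5
-0.045 25 x [ 8.9 20.5 28.4] y 6.5
-0.035 57 x [ 3.7 17.1 29.2] y 11.3
-0.025 63 x [ 0.3 17.6 27.4] y 11.2
195 205
[ 0.00271871 -1.03734468 -0.04030865]
```

Request:
step_arm(rows="0 0 0 0 0.3; 0 0 0 0 0.3; 0 0 0 0 0; 0 0 0 0 -0.2; 0 0 0 0 -0.2")

```text
clock: 12.45
tcp_pos: [0.463, 0.1735, 0.1624]
ee_rot: [-180.0, -0.1, 178.1]
ft_force: [-0.3, 1.3, -0.5]
gripper_width: 0.0515
finger_force: 0.0
```

```bash
python3 m4.py s6.png
```

```text
tcp [0.463  0.1735 0.1624] [-1.8000e+02 -5.0000e-02  1.7807e+02] t 12.45 F [-0.3  1.3 -0.5] w 0.0515 -> [0. 0. 0.] None
-0.155 659 x [-45.4  43.6 109.9] y 9.3
-0.145 75 x [ 47.4  66.  106.6] y 13.1
-0.135 64 x [ 47.8  69.5 106.3] y 12.9
-0.125 32 x [ 48.   97.8 106.4] y 23.9
-0.115 9 x [ 49.9  93.9 103.8] y 23.1
-0.105 8 x [38.5 40.8 42.7] y 1.6
-0.095 13 x [36.8 39.3 52.5] y 2.4
-0.085 8 x [37.2 39.2 41.3] y 4.6
-0.075 17 x [31.6 37.4 41.4] y 4.2
-0.065 67 x [ 26.2  52.6 105.1] y 2.8
-0.055 481 x [ 18.7  78.7 106.3] y 2.7
-0.045 26 x [ 9.2 20.9 28.9] y 9.8
-0.035 56 x [ 5.8 19.2 29.7] y 11.6
-0.025 51 x [ 6.5 19.7 27.9] y 11.7
195 205
```

It stays put after release and leans by itself. I'm clearing the gripper upward, backing off and closing the fingers to use as a pusher.

Request:
step_arm(rows="0 0 0 0 -0.2; 0 0 -0.01 0 -0.2; 0 0 -0.02 0 -0.2; 0 0 -0.025 0 -0.2; 0 0 -0.025 0 -0.2")

```text
clock: 13.0
tcp_pos: [0.4632, 0.1735, 0.2442]
ee_rot: [180.0, 0.0, 178.1]
ft_force: [-0.2, 0.5, -0.4]
gripper_width: 0.0555
finger_force: 0.0
```

Request:
step_arm(rows="0.02 0 0 0 1; 0.02 0 0 0 1; 0.02 0 0 0 1; 0 0 0 0 1; 0 0 0 0 1")

```text
clock: 13.5
tcp_pos: [0.4039, 0.1756, 0.2436]
ee_rot: [180.0, 0.1, 178.1]
ft_force: [0.2, -0.3, 0.2]
gripper_width: 0.0203
finger_force: 0.0
```

```bash
cat > m5.py <<'E'
from h import *
# stand-frame profile of the reamer from side + post/keeper
plan([0,0,0])
a=np.radians(-1.95);B=np.array([[np.cos(a),np.sin(a),0],[-np.sin(a),np.cos(a),0],[0,0,1]])
f=grab('side');c=cloud(f);l=(c-[.5225,.1712,0])@B.T*1000
ok=f['z_map']>0
hsv=cv2.cvtColor(f['pixels'],cv2.COLOR_RGB2HSV)
m=ok&(abs(l[...,1])<20)&(l[...,0]<60)&(l[...,0]>-110)&(l[...,2]>105)&(l[...,2]<230)
p=l[m];s=hsv[m]
for lo in range(105,225,8):
    k=(p[:,2]>=lo)&(p[:,2]<lo+8)
    if k.sum()>2:
        q=p[k];print(lo+4,k.sum(),'x',np.percentile(q[:,0],[3,50,97]).round(1),'y',np.percentile(q[:,1],[5,50,95]).round(1),'hue/sat',np.median(s[k][:,:2],0))
m=ok&(l[...,0]<-3)&(l[...,0]>-26)&(l[...,1]>25)&(l[...,1]<90)&(l[...,2]>112)&(l[...,2]<133)
print('post',m.sum(),l[m].mean(0).round(1),l[m].min(0).round(1),l[m].max(0).round(1))
E
python3 m5.py
```

```text
tcp [0.4039 0.1756 0.2436] [1.7998e+02 1.2000e-01 1.7808e+02] t 13.5 F [ 0.2 -0.3  0.2] w 0.0203 -> [ 0.3983 -0.1891  0.2427] None
109 49 x [-38.1  30.9  43. ] y [-17.    2.6  18.4] hue/sat [30.  3.]
117 21 x [-49.2 -36.7 -30.7] y [ 4.2  8.2 12.3] hue/sat [ 18. 103.]
125 43 x [-53.7 -42.2 -30. ] y [ 1.7 11.6 13.7] hue/sat [ 14. 164.]
133 54 x [-57.1 -40.9 -31.8] y [-1.5 11.6 13.5] hue/sat [ 14.  166.5]
141 57 x [-61.1 -45.3 -35.4] y [-3.8 11.5 13.6] hue/sat [ 14. 170.]
149 59 x [-63.7 -48.6 -39. ] y [-3.3 11.5 13.4] hue/sat [ 14. 168.]
157 58 x [-68.7 -53.9 -42.6] y [-0.7 11.2 13.1] hue/sat [ 14. 169.]
165 60 x [-72.1 -57.2 -47.1] y [-0.8 11.7 13.5] hue/sat [ 14. 169.]
173 83 x [-75.5 -67.6 -51. ] y [-5.6 10.  13.2] hue/sat [ 14. 167.]
181 49 x [-65.7 -59.9 -54.3] y [-8.1  3.3 11.6] hue/sat [ 14. 162.]
post 60 [-13.6  69.1 122.6] [-20.   61.  112.6] [ -7.2  73.5 129.6]
```

Request:
step_arm(rows="0 0 0.025 0 1; 0 0 0.025 0 1; 0 0 0.024 0 1; -0.01 0 0 0 1; -0.01 0 0 0 1")

```text
clock: 14.05
tcp_pos: [0.425, 0.1748, 0.169]
ee_rot: [-180.0, 0.0, 178.1]
ft_force: [1.4, 0.3, 0.6]
gripper_width: 0.0008
finger_force: 0.0
```

Request:
step_arm(rows="-0.008 0 0 0 1; -0.006 0 0 0 1; -0.006 0 0 0 1; -0.006 0 0 0 1; -0.006 0 0 0 1")

```text
clock: 14.55
tcp_pos: [0.4559, 0.1738, 0.1689]
ee_rot: [180.0, 0.0, 178.1]
ft_force: [-0.6, -0.0, -0.3]
gripper_width: 0.0004
finger_force: 0.1
```

Request:
step_arm(rows="-0.006 0 0 0 1; -0.006 0 0 0 1; -0.006 0 0 0 1; -0.005 0 0 0 1; 0 0 0 0 1")

```text
clock: 15.05
tcp_pos: [0.4791, 0.1729, 0.1686]
ee_rot: [-180.0, 0.0, 178.1]
ft_force: [0.3, 0.5, -0.7]
gripper_width: 0.0007
finger_force: 0.0
```

```bash
python3 m5.py
```

```text
tcp [0.4791 0.1729 0.1686] [-1.8000e+02  2.0000e-02  1.7805e+02] t 15.05 F [ 0.3  0.5 -0.7] w 0.0007 -> [ 0.473  -0.1891  0.1685] None
109 49 x [-13.4  34.4  43.9] y [-16.9   5.1  18. ] hue/sat [30.  4.]
117 25 x [-21.1 -11.5  -1.1] y [ 9.8 10.7 12.4] hue/sat [ 15. 127.]
125 42 x [-22.7 -10.3   0.8] y [ 7.  11.3 12.9] hue/sat [ 14.  164.5]
133 44 x [-22.5 -11.9  -1.2] y [ 8.7 11.2 13. ] hue/sat [ 14. 168.]
141 44 x [-24.1 -12.7  -1. ] y [ 8.9 11.4 13.1] hue/sat [ 14. 167.]
149 53 x [-49.3 -16.   -2.4] y [ 5.8 10.9 12.5] hue/sat [ 14. 156.]
157 57 x [-50.6 -19.7  -4.3] y [ 8.8 11.8 15. ] hue/sat [ 14. 114.]
165 81 x [-52.5 -23.2  -4.2] y [ 9.4 12.5 16.5] hue/sat [15. 58.]
173 96 x [-51.5 -25.6  -5.8] y [-0.  11.7 16.8] hue/sat [15.  50.5]
181 76 x [-52.3 -25.2  -7.1] y [-1.3 10.4 17.6] hue/sat [16.5 54.5]
189 19 x [-52.  -42.9 -35.5] y [14.9 16.4 17.9] hue/sat [21. 28.]
post 61 [-13.6  69.3 122.9] [-19.9  61.2 112.5] [ -7.2  73.9 129.2]
```

Request:
step_arm(rows="-0.004 0 0 0 1; -0.004 0 0 0 1; -0.003 0 0 0 1; -0.002 0 0 0 1; 0 0 0 0 1")

```text
clock: 15.6
tcp_pos: [0.4916, 0.1725, 0.1686]
ee_rot: [180.0, 0.0, 178.1]
ft_force: [0.3, -0.2, -0.8]
gripper_width: 0.0006
finger_force: 0.0
```

```bash
python3 m5.py
```

```text
tcp [0.4916 0.1725 0.1686] [180.     0.   178.06] t 15.6 F [ 0.3 -0.2 -0.8] w 0.0006 -> [ 0.4855 -0.1891  0.1686] None
109 58 x [-14.2   8.8  42.9] y [-16.6  10.4  18.4] hue/sat [15. 10.]
117 42 x [-15.4  -3.6   6.4] y [ 8.6 10.7 12.5] hue/sat [ 14.  164.5]
125 41 x [-16.5  -5.3   6.2] y [ 7.8 10.  12.4] hue/sat [ 14. 168.]
133 42 x [-16.7  -7.1   4.7] y [ 8.4 10.  11.7] hue/sat [ 14. 164.]
141 41 x [-17.7  -5.1   5. ] y [ 6.7 10.4 11.8] hue/sat [ 14. 166.]
149 49 x [-32.2  -6.6   4.4] y [ 6.4 10.2 11.9] hue/sat [ 14. 166.]
157 60 x [-39.2 -14.    1.9] y [ 8.6 10.8 14.9] hue/sat [ 14. 104.]
165 95 x [-38.8 -15.6   3.7] y [-2.8 10.4 16.1] hue/sat [15. 51.]
173 96 x [-38.4 -11.5   2.2] y [-8.1  5.9 16.8] hue/sat [15. 57.]
181 34 x [-39.6 -31.9 -22.9] y [14.5 16.4 18. ] hue/sat [21. 30.]
189 23 x [-41.  -31.8 -24.4] y [15.3 16.7 18.7] hue/sat [21. 29.]
post 62 [-13.7  69.2 122.7] [-20.   60.6 112.1] [ -7.1  73.7 129.5]
```

Request:
step_arm(rows="-0.003 0 0 0 1; -0.003 0 0 0 1; -0.002 0 0 0 1; 0 0 0 0 1; 0 0 0 0 1")

```text
clock: 16.15
tcp_pos: [0.4993, 0.1723, 0.1686]
ee_rot: [-180.0, -0.0, 178.1]
ft_force: [-0.1, -0.2, -0.5]
gripper_width: 0.0004
finger_force: 0.0
```

```bash
python3 m5.py
```

```text
tcp [0.4993 0.1723 0.1686] [-1.8000e+02 -2.0000e-02  1.7806e+02] t 16.15 F [-0.1 -0.2 -0.5] w 0.0004 -> [ 0.4931 -0.1891  0.1687] None
109 50 x [-12.5   9.3  43. ] y [-17.8  10.6  17.9] hue/sat [15.  11.5]
117 37 x [-13.2  -3.6   8.2] y [ 8.7 10.7 12.5] hue/sat [ 14. 166.]
125 44 x [-13.   -1.5   8.5] y [ 8.6 10.6 12.6] hue/sat [ 14.  168.5]
133 38 x [-12.8  -3.2   8.7] y [ 8.2 10.5 11.8] hue/sat [ 14. 167.]
141 41 x [-13.9  -2.9   8.9] y [ 7.7 10.1 12.3] hue/sat [ 14. 164.]
149 51 x [-18.8  -2.8   9. ] y [ 6.5 10.  11.9] hue/sat [ 14. 167.]
157 64 x [-31.4 -10.1   7.1] y [ 8.6 11.  14.9] hue/sat [ 14. 107.]
165 84 x [-32.6  -9.7   7.7] y [ 1.8 10.8 16.1] hue/sat [ 14. 124.]
173 103 x [-30.7  -8.7   6.5] y [-8.9  6.4 16.8] hue/sat [15. 69.]
181 35 x [-32.1 -22.8 -15.3] y [15.1 16.2 17.9] hue/sat [21. 30.]
189 23 x [-31.7 -24.4 -15.1] y [15.  16.9 18.5] hue/sat [21. 29.]
post 60 [-13.6  69.1 122.9] [-20.   59.9 112.4] [ -7.2  73.  129.2]
```

Upright, with the handle centred near x=-2 mm. I'm backing off, then pressing gently on top to check that it's seated.

Request:
step_arm(rows="0.02 0 0 0 1; 0 0 -0.025 0 1; 0 0 -0.025 0 1; -0.02 0 0 0 1; -0.021 0 0 0 1")

```text
clock: 16.7
tcp_pos: [0.5209, 0.1718, 0.2202]
ee_rot: [180.0, 0.1, 178.1]
ft_force: [0.8, -0.1, -0.6]
gripper_width: 0.0005
finger_force: 0.0
```

```bash
cat > m6.py <<'E'
from h import *
plan([.5215,.1712,.195])
f=grab('side');c=cloud(f);a=np.radians(-1.95);B=np.array([[np.cos(a),np.sin(a),0],[-np.sin(a),np.cos(a),0],[0,0,1]])
l=(c-[.5225,.1712,0])@B.T*1000
hsv=cv2.cvtColor(f['pixels'],cv2.COLOR_RGB2HSV)
m=(f['z_map']>0)&(abs(l[...,1])<25)&(abs(l[...,0])<40)&(l[...,2]>100)&(l[...,2]<230)&(hsv[...,1]>110)
p=l[m];print(m.sum(),np.percentile(p[:,2],[1,3,50,90,97,99]).round(1))
for lo in range(100,190,10):
    q=p[(p[:,2]>=lo)&(p[:,2]<lo+10)]
    if len(q)>3: print(lo,len(q),np.percentile(q[:,0],[3,97]).round(1),np.percentile(q[:,1],[3,97]).round(1))
E
python3 m6.py
```

```text
tcp [0.5209 0.1718 0.2202] [1.7998e+02 1.5000e-01 1.7809e+02] t 16.7 F [ 0.8 -0.1 -0.6] w 0.0005 -> [-0.0005 -0.0006  0.0252] None
289 [108.2 110.7 143.7 170.2 171.1 206.6]
100 8 [-9.3  1.7] [ 5.  10.7]
110 41 [-11.4   6.4] [ 7.9 12.5]
120 37 [-11.2   6.3] [ 8.9 12.2]
130 42 [-12.9   4.2] [ 8.5 11.9]
140 41 [-12.5   3. ] [ 8.2 11.8]
150 40 [-14.    2.8] [ 8.3 11.8]
160 48 [-13.7   1.7] [-1.2 11.8]
170 28 [-13.3   1.9] [-3.4  9.1]
```

Request:
step_arm(rows="0.002 0 0.02 0 1; 0 0 0.005 0 1; 0 0 0.003 0 1; 0 0 0.002 0 1; 0 0 0 0 1")

```text
clock: 17.25
tcp_pos: [0.5193, 0.1719, 0.1903]
ee_rot: [180.0, 0.2, 178.1]
ft_force: [0.6, 0.5, 4.2]
gripper_width: 0.0003
finger_force: 2.0
```

Request:
step_arm(rows="0 0 0.001 0 1; 0 0 0.001 0 1; 0 0 0 0 1; 0 0 0 0 1; 0 0 0 0 1")

```text
clock: 17.75
tcp_pos: [0.5205, 0.172, 0.19]
ee_rot: [179.9, 0.4, 178.1]
ft_force: [0.2, -0.2, 12.4]
gripper_width: 0.0006
finger_force: 6.0
```

Seated: the top is at 171 mm and it carries 12 N without moving. Now the keeper. I'm checking what stands near the post before lowering there.

Request:
step_arm(rows="0 0 -0.005 0 1; 0 0 -0.025 0 1; 0 0 -0.01 0 1; 0.015 0.035 0 0 1; 0 0.035 0 0 1")

```text
clock: 18.25
tcp_pos: [0.5049, 0.2423, 0.2273]
ee_rot: [180.0, 0.0, 177.9]
ft_force: [0.7, 0.2, -0.2]
gripper_width: 0.0005
finger_force: 0.0
```

```bash
python3 - <<'E'
from h import *
a=np.radians(-1.95);B=np.array([[np.cos(a),np.sin(a),0],[-np.sin(a),np.cos(a),0],[0,0,1]])
f=dict(np.load('wrist0.npz'));l=(cloud(f)-[.5225,.1712,0])@B.T*1000
for v in range(206,232,2):
    print(v,[f"{l[v,u,0]:.0f},{l[v,u,1]:.0f},{l[v,u,2]:.0f}" for u in range(296,344,4)])
p=B.T@np.array([-.0155,.101,0])+[.5225,.1712,.135]; print(p); plan(p)
p=B.T@np.array([-.0155,.060,0])+[.5225,.1712,.13]; print(p)
E
```

```text
206 ['6,51,-0', '7,57,-1', '7,62,-1', '6,68,-0', '6,73,1', '7,79,-1', '7,84,-1', '7,89,-0', '7,95,-1', '7,100,-0', '7,106,-1', '7,111,-0']
208 ['9,51,-1', '9,57,0', '10,62,-1', '9,68,1', '10,74,-3', '10,79,-2', '10,84,-1', '9,89,1', '10,95,-1', '9,100,0', '9,106,-0', '9,111,-0']
210 ['-17,39,94', '12,57,-1', '12,62,-0', '12,68,0', '12,73,0', '13,79,-1', '12,84,0', '13,90,-1', '13,95,-2', '-17,77,94', '12,106,-0', '12,112,-0']
212 ['-16,39,95', '16,57,-2', '15,63,-1', '15,68,-1', '15,73,-0', '15,79,-1', '-18,63,102', '-19,66,106', '15,95,-0', '-15,77,95', '15,106,-0', '15,112,-0']
214 ['-17,38,106', '-17,42,106', '-15,47,101', '-15,51,99', '-15,55,100', '-14,60,98', '-17,62,107', '-19,65,112', '18,95,0', '-13,77,95', '-17,79,106', '18,112,-1']
216 ['-15,38,106', '-15,42,106', '-14,46,104', '-14,50,104', '-14,55,103', '-14,59,104', '-16,61,110', '-18,64,117', '-19,68,118', '-14,75,105', '-15,78,107', '22,113,-2']
218 ['-13,38,106', '-12,42,106', '-12,46,103', '-12,51,103', '-11,55,103', '-12,59,103', '-14,61,112', '-19,62,124', '-20,66,127', '-12,75,104', '-13,79,106', '24,112,-1']
220
[... 469 characters left out ...]
0,104', '-5,84,104']
226 ['-4,38,105', '-3,43,103', '-3,47,103', '-3,51,104', '-3,55,104', '-3,59,104', '-3,63,105', '-12,62,128', '-12,66,128', '-12,70,127', '-3,80,103', '-2,84,102']
228 ['-1,38,103', '-1,43,104', '-1,47,104', '-1,51,103', '-1,55,104', '-1,59,104', '-0,64,102', '-10,62,127', '-10,66,128', '-10,70,127', '-1,80,104', '-1,84,104']
230 ['2,39,103', '1,43,104', '1,47,104', '1,51,104', '1,55,104', '1,59,104', '1,63,104', '1,67,105', '-8,66,128', '1,76,104', '1,80,104', '1,84,104']
[0.51044574 0.27266894 0.135     ]
tcp [0.5049 0.2423 0.2273] [1.7999e+02 1.0000e-02 1.7794e+02] t 18.25 F [ 0.7  0.2 -0.2] w 0.0005 -> [-0.0045  0.0306  0.0923] None
[0.50905062 0.23169268 0.13      ]
```

Request:
step_arm(rows="-0.0045 0.033 0 0 1; 0 0 0.03 0 1; 0 0 0.03 0 1; 0 0 0.025 0 1; 0 0 0.01 0 1")

```text
clock: 18.75
tcp_pos: [0.5095, 0.2746, 0.1289]
ee_rot: [-179.9, -0.3, 178.1]
ft_force: [-0.7, 0.3, 0.1]
gripper_width: 0.0005
finger_force: 0.0
```

Request:
step_arm(rows="0 -0.006 0 0 1; 0 -0.006 0 0 1; 0 -0.006 0 0 1; 0 -0.006 0 0 1; 0 0 0 0 1")

```text
clock: 19.25
tcp_pos: [0.5112, 0.2502, 0.1328]
ee_rot: [180.0, 0.1, 178.0]
ft_force: [-0.7, -0.1, -0.8]
gripper_width: 0.001
finger_force: 0.0
```

```bash
python3 m5.py | egrep 'tcp|post'
```

```text
tcp [0.5112 0.2502 0.1328] [1.7998e+02 1.1000e-01 1.7801e+02] t 19.25 F [-0.7 -0.1 -0.8] w 0.001 -> [ 0.5024 -0.2678  0.1317] None
post 6 [-18.8  84.2 117.3] [-24.   72.2 114.4] [-14.1  88.5 121.4]
```

Request:
step_arm(rows="0 -0.005 0 0 1; 0 -0.005 0 0 1; 0 -0.004 0 0 1; 0 -0.002 0 0 1; 0 0 0 0 1")

```text
clock: 19.8
tcp_pos: [0.5099, 0.2346, 0.1316]
ee_rot: [-180.0, -0.0, 178.0]
ft_force: [-0.0, -1.1, 0.3]
gripper_width: 0.0006
finger_force: 0.0
```

Request:
step_arm(rows="0 -0.002 0 0 1; 0 -0.001 0 0 1; 0 -0.001 0 0 1; 0 0 0 0 1; 0 0 0 0 1")

```text
clock: 20.3
tcp_pos: [0.5097, 0.2309, 0.1316]
ee_rot: [-180.0, -0.0, 178.1]
ft_force: [0.6, 0.5, -1.0]
gripper_width: 0.0003
finger_force: 0.3
```

Request:
step_arm(rows="0 -0.002 0 0 1; 0 -0.002 0 0 1; 0 -0.002 0 0 1; 0 0 0 0 1")

```text
clock: 20.7
tcp_pos: [0.5097, 0.2284, 0.1319]
ee_rot: [179.6, 0.0, 178.0]
ft_force: [0.4, 13.8, -1.6]
gripper_width: 0.0004
finger_force: 7.1
```

```bash
python3 - <<'E'
from h import *
plan([0,0,0])
a=np.radians(-1.95);B=np.array([[np.cos(a),np.sin(a),0],[-np.sin(a),np.cos(a),0],[0,0,1]])
for n in('top','side'):
    f=grab(n);l=(cloud(f)-[.5225,.1712,0])@B.T*1000
    m=(f['z_map']>0)&(l[...,0]<-3)&(l[...,0]>-26)&(l[...,1]>15)&(l[...,1]<90)&(l[...,2]>110)&(l[...,2]<133)
    print(n,m.sum(), l[m].mean(0).round(1) if m.any() else '', l[m].min(0).round(1),l[m].max(0).round(1))
E
```

```text
tcp [0.5097 0.2284 0.1319] [1.7962e+02 4.0000e-02 1.7802e+02] t 20.7 F [ 0.4 13.8 -1.6] w 0.0004 -> [ 0.5016 -0.2467  0.1299] NoneTraceback (most recent call last):
  File "<stdin>", line 7, in <module>
    return umr_minimum(a, axis, None, out, keepdims, initial, where)
ValueError: zero-size array to reduction operation minimum which has no identity
```

The stop is reached: 13.8 N and no further travel, with the TCP at stand y≈57 mm. I'm backing off, lifting clear and verifying.

Request:
step_arm(rows="0 0.005 0 0 1; 0 0.015 0 0 1; 0 0 -0.03 0 1; 0 0 -0.04 0 1; 0 0 -0.04 0 1")

```text
clock: 21.25
tcp_pos: [0.5098, 0.2452, 0.2423]
ee_rot: [-179.9, -0.1, 178.1]
ft_force: [-0.4, 0.1, 0.2]
gripper_width: 0.0007
finger_force: 0.0
```

Request:
step_arm(rows="0.04 0 -0.01 0 1; 0.04 0 0 0 1; 0.03 0 0 0 1; 0 0 0 0 1; 0 0 0 0 1")

```text
clock: 21.75
tcp_pos: [0.4004, 0.249, 0.2522]
ee_rot: [-180.0, 0.1, 178.1]
ft_force: [0.4, 0.3, 0.3]
gripper_width: 0.0005
finger_force: 0.0
```

```bash
sed -i 's/l\[...,1\]>25)/l[...,1]>20)/' m5.py; python3 m5.py; python3 m6.py | sed -n 2,3p
python3 - <<'E'
from h import *
t=grab('wrist')['pixels'][130:290,150:400];s=grab('side')['pixels'][170:330,190:340]
cv2.imwrite('pics/fin.png',np.hstack([cv2.resize(t,(440,400)),cv2.resize(s,(360,400))])[:,:,::-1])
E
```

```text
tcp [0.4004 0.249  0.2522] [-1.8000e+02  8.0000e-02  1.7811e+02] t 21.75 F [0.4 0.3 0.3] w 0.0005 -> [ 0.3924 -0.262   0.2516] None
109 52 x [-8.6 21.  42.8] y [-16.5  10.   18. ] hue/sat [30.  4.]
117 42 x [-15.3  -3.6   6.3] y [ 8.2 10.4 12.1] hue/sat [ 14. 166.]
125 42 x [-15.1  -5.4   6.6] y [ 7.8 10.2 12.3] hue/sat [ 14. 167.]
133 39 x [-16.6  -5.    6.5] y [ 7.6 10.1 11.6] hue/sat [ 14. 166.]
141 44 x [-16.3  -4.9   4.9] y [ 7.9 10.1 11.9] hue/sat [ 14. 166.]
149 45 x [-17.3  -6.4   5.2] y [ 7.   9.5 11.4] hue/sat [ 14. 166.]
157 43 x [-17.7  -6.4   5.4] y [ 6.1  9.7 11.5] hue/sat [ 14. 165.]
165 55 x [-18.5  -7.9   3.9] y [-7.   9.  11.2] hue/sat [ 14. 165.]
173 67 x [-16.8  -5.9   2.9] y [-10.6   0.7   9.1] hue/sat [ 15. 150.]
post 57 [-14.   38.8 122.5] [-20.3  31.  112.1] [ -8.8  44.  129.4]
278 [110.6 112.4 147.  170.4 171.2 171.6]
110 35 [-11.3   4.3] [ 7.7 12.4]
```

View pics/fin.png

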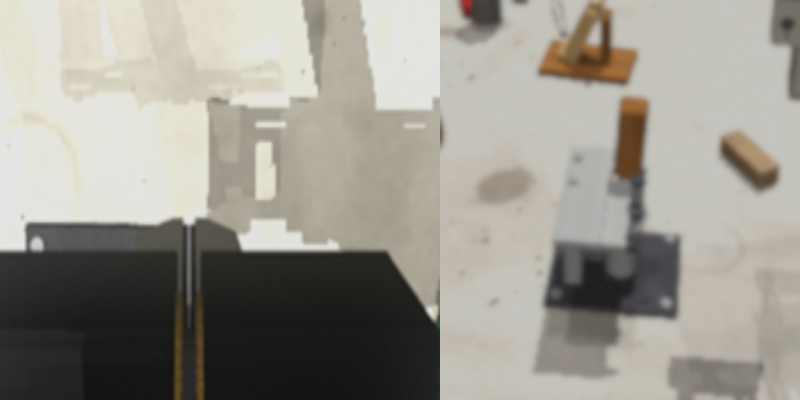

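The reamer stands upright, handle at (632,137), with its top at 171 mm. The keeper post is at y≈36 mm (39 mm measured, less the +2.6 mm side-view offset seen before), so the bar is shut. The beech block, at (750,160), is where it was and the gripper is clear. Handing in.

```bash
python3 -c "
from plant import bot
print(bot.close_job())"
```

```text
the job is handed in; nothing more can be done
None
```

The reamer is stowed upright at the bottom of its socket, the keeper bar is pushed fully shut against its stop, and the job was handed in at about 22 s; I saw no contact with the bystanders, but did not re-measure their positions at the end.

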